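# Set out the play kitchen in the toy shop

## Task

Set out the play kitchen on the toy shop counter: tip all the vegetable slices out of the red pan into the blue bowl, then stand the empty pan upright, centred on the red burner of the toy cooktop. Also stand every juice bottle that is there upright in the wooden crate, one to a cell, right down on the floor of the cell (before or after, as you like). Leave the fire truck and the ring tower where they are, and pick up and put right anything that goes astray.

Things in the scene. Friction and masses are not known exactly. Their poses are not given: they have to be found in the camera images.
- pan: Red toy saucepan: round cup, 86 mm wide at the base, 94 mm at the rim, 55 mm tall, wall and floor 4 mm, about 0.2 kg. Straight level round wooden handle, 18 mm thick, along the pan's -x from 43 to 150 mm off its axis, centre line 40 mm above the underside. Starts upright on the counter, all six slices in it. Origin: centre of the underside; z up out of its mouth.
- pan_grip (a point): Point on the pan handle's centre line, 115 mm from the pan's axis (pan frame -0.115, 0, 0.040); same axes as the pan. A good place to hold the handle.
- bowl_in (a point): Centre of the inner floor of the fixed blue bowl. The bowl is 180 mm across the rim and 70 mm tall above the counter, wall 4 mm. z up.
- hob: White toy cooktop, a fixed block 270 x 150 x 30 mm with flat burner rings painted on its top: a red one towards its +x end and a black one towards its -x end; yellow knobs on its -x end. Origin: centre of the underside.
- hob_burner (a point): Centre of the red burner (a flat red disc 104 mm across) on the cooktop's top face, 30 mm above the counter; z up, x along the cooktop away from the black burner.
- crate_in (a point): Centre of the inner floor of the fixed open wooden crate (220 mm along x, 150 mm along y, 55 mm tall, walls and floor 5 mm). Thin walls divide it into 3 x 2 cells, each 67 x 67 mm; in this frame the cell centres are at x = -0.072, 0, 0.072 and y = -0.036, 0.036. All six cells start empty. z up.
- truck: Red toy fire truck, 120 x 60 mm, 71 mm tall, a bystander to be left alone. Origin: centre of the underside.
- stacker: Tapered tower of coloured toy rings, 84 mm across, 118 mm tall, one rigid thing, a bystander to be left alone. Origin: centre of the underside.
- bottle0: Orange toy juice bottle (absent in some starts): round body 54 mm across and 68 mm tall, above it a white round cap 32 mm across from 75 to 105 mm above the underside. About 0.15 kg, weighted foot. Starts upright on the counter. Origin: centre of the underside; z up.
- bottle1: Red toy juice bottle (absent in some starts): round body 54 mm across and 68 mm tall, above it a white round cap 32 mm across from 75 to 105 mm above the underside. About 0.15 kg, weighted foot. Starts upright on the counter. Origin: centre of the underside; z up.
- bottle2: Yellow toy juice bottle (absent in some starts): round body 54 mm across and 68 mm tall, above it a white round cap 32 mm across from 75 to 105 mm above the underside. About 0.15 kg, weighted foot. Starts upright on the counter. Origin: centre of the underside; z up.
- bottle3: Green toy juice bottle (absent in some starts): round body 54 mm across and 68 mm tall, above it a white round cap 32 mm across from 75 to 105 mm above the underside. About 0.15 kg, weighted foot. Starts upright on the counter. Origin: centre of the underside; z up.
- bottle4: Purple toy juice bottle (absent in some starts): round body 54 mm across and 68 mm tall, above it a white round cap 32 mm across from 75 to 105 mm above the underside. About 0.15 kg, weighted foot. Starts upright on the counter. Origin: centre of the underside; z up.
- slice0: Orange carrot slice, a wooden disc 24 mm across and 16 mm thick, 12 g, starts in the pan. Origin: its centre; z along the disc's axis.
- slice1: Green cucumber slice, a wooden disc 24 mm across and 16 mm thick, 12 g, starts in the pan. Origin: its centre; z along the disc's axis.
- slice2: Orange carrot slice, a wooden disc 24 mm across and 16 mm thick, 12 g, starts in the pan. Origin: its centre; z along the disc's axis.
- slice3: Green cucumber slice, a wooden disc 24 mm across and 16 mm thick, 12 g, starts in the pan. Origin: its centre; z along the disc's axis.
- slice4: Orange carrot slice, a wooden disc 24 mm across and 16 mm thick, 12 g, starts in the pan. Origin: its centre; z along the disc's axis.
- slice5: Green cucumber slice, a wooden disc 24 mm across and 16 mm thick, 12 g, starts in the pan. Origin: its centre; z along the disc's axis.
There are look-alikes about, which are no part of the job. Of the things that look like the pan, take the one that is farthest to the robot's left at the start.

How it is judged:
On the way, in this order (a step that is already met when the one before it is completed fails the run):
1. the pan is tipped above the bowl (angle between pan's own z axis and vertical above 0.5 rad and horizontal distance between pan and bowl_in below 0.14 m and height (world z) of pan above 0.06 m), for 0.05 s.
2. all the slices lie in the bowl (horizontal distance between each of slice0, slice1, slice2, slice3, slice4, slice5 and bowl_in below 0.085 m and z of slice0 in the frame of bowl_in between -0.002 and 0.065 m and z of slice1 in the frame of bowl_in between -0.002 and 0.065 m and z of slice2 in the frame of bowl_in between -0.002 and 0.065 m and z of slice3 in the frame of bowl_in between -0.002 and 0.065 m and z of slice4 in the frame of bowl_in between -0.002 and 0.065 m and z of slice5 in the frame of bowl_in between -0.002 and 0.065 m), for 0.2 s.
3. the pan stands upright on the red burner (horizontal distance between pan and hob_burner below 0.025 m and z of pan in the frame of hob_burner between -0.006 and 0.006 m and angle between pan's own z axis and vertical below 0.1 rad), for 0.2 s.
At the end, for the whole second after the job is handed in: All six slices lie in the bowl; the pan stands on the cooktop, upright within 0.1 rad, within 25 mm of the red burner's centre; every bottle present stands in a crate cell, underside within 10 mm of its floor, tilt under 0.2 rad; all released and at rest (all of step 2 and all of step 3 and linear speed of each of pan, bottle0, bottle1, bottle2, bottle3, bottle4 below 0.03 m/s and x of bottle0 in the frame of crate_in between -0.1 and 0.1 m and y of bottle0 in the frame of crate_in between -0.068 and 0.068 m and z of each of bottle0, bottle1, bottle2, bottle3, bottle4 in the frame of crate_in below 0.01 m and angle between each of bottle0, bottle1, bottle2, bottle3, bottle4's own z axis and vertical below 0.2 rad and x of bottle1 in the frame of crate_in between -0.1 and 0.1 m and y of bottle1 in the frame of crate_in between -0.068 and 0.068 m and x of bottle2 in the frame of crate_in between -0.1 and 0.1 m and y of bottle2 in the frame of crate_in between -0.068 and 0.068 m and x of bottle3 in the frame of crate_in between -0.1 and 0.1 m and y of bottle3 in the frame of crate_in between -0.068 and 0.068 m and x of bottle4 in the frame of crate_in between -0.1 and 0.1 m and y of bottle4 in the frame of crate_in between -0.068 and 0.068 m); the robot touches nothing.
It fails at once if the fire truck was moved more than 30 mm (distance of truck from where it was at the start of the episode above 0.03 m).
It fails at once if the ring tower was moved more than 30 mm (distance of stacker from where it was at the start of the episode above 0.03 m).
Of bottle0, bottle1, bottle2, bottle3, bottle4 only 3 to 5 are there at a start; the rules pass over those that are not, and their reading is None.
At some moment in a run one of bottle0, bottle1, bottle2, bottle3, bottle4, pan may be knocked a few centimetres aside while the robot is not near it.
It also fails if it takes over 210 s, if anything falls off the work surface, if the arm or the gripper's body presses on something with over 40 N, if the wrist force passes 120 N, or if a joint passes its speed limit or range.

## Robot

A 6-joint arm with a two-finger parallel gripper is mounted at the origin on the work surface. World frame = base frame: x ahead of the robot, y to its left, z up, the work surface at z = 0. Lengths are in m, angles in rad, forces in N, time in s.
With the tool pointing down it reaches from about 0.35 to 1 m from the base axis. Payload 7.1 kg.
Tool frame: the origin (TCP) lies midway between the tips of the shut fingers; the grasp point (between the pads) lies 19 mm behind it; z points along the fingers, y is the line along which they close (so a half turn about z gives the same grasp; the last joint's range is limited). The gripper opens to 85 mm and grips with 20 to 120 N. Pads are 22 mm wide; open, the fingers measure 114 mm over their backs; the gripper's body (76 mm by 85 mm) begins 54 mm behind the grasp point. The pads swing forward as they close: fully open they stand 13 mm farther back than shut.
Start: joints at [-1.299, 0.423, 1.63, -0, 1.089, -0.019], TCP at [0.179, -0.599, 0.231] pointing down, gripper open.
Joint ranges: [-3, 3], [-0.9, 2.11], [0.09, 2.58], [-1.31, 4.45], [0.11, 2.69], [-2.54, 2.54]. Speed limits (rad/s): [2.39, 2.39, 3.01, 3.14, 3.14, 3.14].

## Interface

Orientations are given as a unit quaternion [x, y, z, w].
In Python, from workcell import get_state, grab_frame, job_done, trace gives the robot as it stands.
- The arm moves only by the tool play_rows, never from a script. Its argument "moves" is a list of rows, each a list of 7 numbers: the shift along the tool's x, y, z in mm, then the turn, a rotation vector about the tool's x, y, z in degrees, then the opening, from 0 (shut) to 1 (fully open). A call has 1 to 20 rows; each row shifts and turns the commanded pose from where the row before left it, along the tool's axes as they then stand; what a row does not reach is not made up. A row lasts 1/12 s, in which the tool goes at most 41.7 mm and 7.16 degrees, less where a joint would pass 70% of its speed; a pose out of reach is approached as far as the arm can. A call is refused whole if a number of a shift passes 41.7 or a number of a turn 7.16, either way. A call with a gripper value outside its range is refused whole. The fingers move at their own pace and stop on an object; the grip force is fixed at half the most. Time passes only in rows, so rows that do not move let the fingers close. It gives the time, the measured TCP pose, the force, the opening and the grip force at its end, in the units of the state.
- get_state(): the state, without advancing time (a new reading comes with each control period).
- grab_frame(name): name is "side" or "top"; returns a dict with "color" (384x512x3 uint8, blue, green, red), "camera_matrix" (3x3 intrinsics, pixels), "origin" and "orientation" of the camera in the world. Camera axes: x right, y up, looking along -z (the intrinsics and any distortion apply to the point x, -y, -z); pixel columns grow to the right and rows downward; lengths in m; the calibration is good to about 2 mm. A picture is of the moment at which its call begins. There is no depth.
- job_done(): hands the job in; it is judged then, once.
Trained networks look in the newest picture that a camera, given by its name, has taken for a name from the list of things; names that differ only in an ending like _2 or _b are one class to them, and where a whole thing is asked for, a point or a joint stands for the part that bears it (a point fixed in the world has none). Each returns a list of dicts, best first, with "score" (0 to 1); they miss things now and then, are a little off and sometimes report something else, mostly with a low value. They report only what shows in the picture. A call takes as long as a camera call. They do not tell look-alikes from the thing itself.
- trace(camera, name): "pixels" (384x512 bool, what is visible of it) and "bbox" ([left, top, right, bottom] in pixels, round what is visible of it).
The state is a dict: "time_s": time; "joint_positions": joint angles; "joint_velocities": joint speeds; "tau": joint torques, N m; "ee_pos": TCP position; "tcp_rot": TCP orientation; "force": force on the tool from outside, world axes, zero at the start; "moment": the same for the moment, N m; "gripper_width": opening from 0.0 (shut) to 1.0 (fully open); "finger_force": force on a finger pad.
Only numpy, scipy, OpenCV 4.12 (cv2) and the standard library are available. Lean on these libraries where they do the work, as an engineer would, in place of code of your own. Each camera call takes 0.05 s, during which the arm holds its last target. There are 200 camera calls.

## Working session

There is one attempt and no reset: what is moved stays moved. The work goes in short steps, Python scripts to look and compute and a tool call to move; the robot and the scene stay as the last step left them, time stands still between calls to the robot, and variables do not carry over. Pictures are saved under pics/ and viewed, at most 14 in all, crops included, and the job is handed in when it is done.

Besides the shell and the picture viewer there is one more tool, called after ">>>" as name(argument=value, ...), one argument or row to a line, values as JSON. play_rows: Moves the arm, as the interface text tells. Its arguments: {"type":"object","properties":{"moves":{"type":"array"}},"required":["moves"]}

```bash
mkdir -p pics; ls
cat > h.py <<'E'
import numpy as np, cv2
from scipy.spatial.transform import Rotation as R
from workcell import get_state, grab_frame, job_done, trace
def ray(f,u,v):
    K=np.array(f["camera_matrix"]);d=np.linalg.inv(K)@np.array([u,v,1.0])
    d=np.array([d[0],-d[1],-d[2]])
    o=np.array(f["orientation"]);M=R.from_quat(o).as_matrix() if o.size==4 else o.reshape(3,3)
    return np.array(f["origin"]),M@d
def at(f,u,v,z):
    o,d=ray(f,u,v);return o+d*(z-o[2])/d[2]
def proj(f,p):
    K=np.array(f["camera_matrix"]);o=np.array(f["orientation"]);M=R.from_quat(o).as_matrix() if o.size==4 else o.reshape(3,3)
    c=M.T@(np.array(p)-np.array(f["origin"]));c=np.array([c[0],-c[1],-c[2]]);q=K@c;return q[:2]/q[2]
E
python3 - <<'E'
from h import *
for n in ("top","side"):
    f=grab_frame(n);cv2.imwrite(f"pics/{n}0.png",cv2.resize(f["color"],(800,600)))
    print(n,f["origin"],f["orientation"],f["camera_matrix"],[k for k in f])
    for t in "pan pan_grip hob truck stacker bottle0 bottle1 bottle2 bottle3 bottle4".split():
        for r in trace(n,t)[:4]:
            ys,xs=np.nonzero(r["pixels"]);print(t,round(r["score"],2),np.round(r["bbox"]),len(xs),(xs.mean().round(1),ys.mean().round(1)))
E
```

```text
pics
top [ 0.44229757 -0.11944889  1.48845226] [ 0.01409176 -0.00593938 -0.70671024  0.70733781] [[472.8361885    0.         259.62652878]
 [  0.         472.8361885  196.00051508]
 [  0.           0.           1.        ]] ['color', 'camera_matrix', 'origin', 'orientation']
pan 0.77 [255. 135. 285. 200.] 535 (np.float64(270.9), np.float64(157.0))
pan 0.61 [398. 222. 430. 286.] 1062 (np.float64(414.1), np.float64(262.8))
pan 0.56 [324. 232. 353. 295.] 1042 (np.float64(336.6), np.float64(274.0))
pan_grip 0.68 [259. 135. 286. 199.] 549 (np.float64(271.4), np.float64(159.0))
pan_grip 0.67 [318. 227. 352. 295.] 1088 (np.float64(336.7), np.float64(273.4))
pan_grip 0.66 [400. 220. 431. 285.] 1065 (np.float64(414.2), np.float64(262.7))
hob 0.65 [312. 130. 374. 220.] 4442 (np.float64(340.9), np.float64(173.1))
hob 0.65 [255. 135. 285. 198.] 613 (np.float64(271.0), np.float64(158.1))
truck 0.87 [240.  78. 264. 124.] 831 (np.float64(249.9), np.float64(100.4))
stacker 0.78 [125. 108. 157. 134.] 582 (np.float64(142.5), np.float64(120.1))
bottle0 0.71 [314. 127. 371. 219.] 4249 (np.float64(341.0)
[... 3399 characters left out ...]
ottle2 0.55 [263. 168. 280. 201.] 327 (np.float64(271.9), np.float64(185.7))
bottle3 0.97 [228. 205. 246. 238.] 430 (np.float64(236.9), np.float64(220.5))
bottle3 0.86 [215. 217. 233. 251.] 481 (np.float64(223.3), np.float64(235.4))
bottle3 0.75 [254. 182. 266. 211.] 350 (np.float64(259.1), np.float64(197.8))
bottle3 0.55 [263. 168. 280. 201.] 327 (np.float64(271.9), np.float64(185.7))
bottle4 0.97 [228. 205. 246. 238.] 430 (np.float64(236.9), np.float64(220.5))
bottle4 0.86 [215. 217. 233. 251.] 481 (np.float64(223.3), np.float64(235.4))
bottle4 0.75 [254. 182. 266. 211.] 350 (np.float64(259.1), np.float64(197.8))
bottle4 0.55 [263. 168. 280. 201.] 327 (np.float64(271.9), np.float64(185.7))
```

View pics/top0.png

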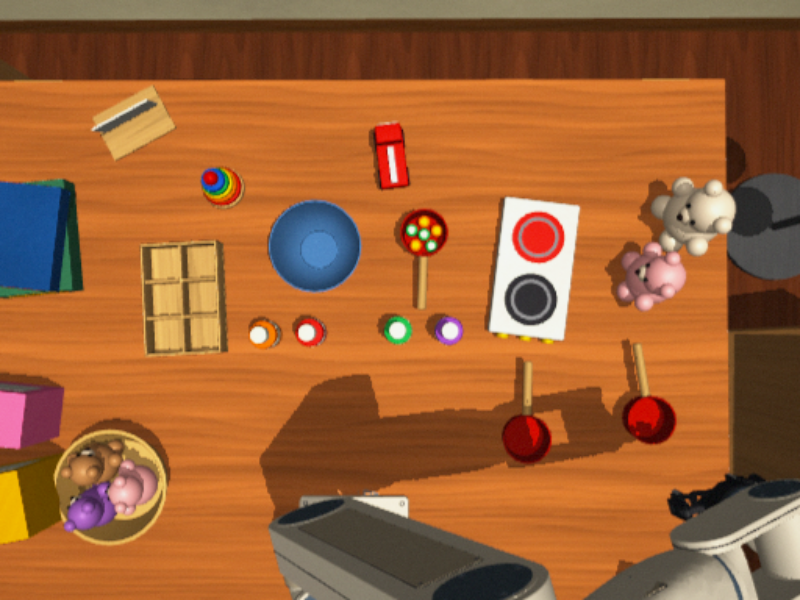

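View pics/side0.png

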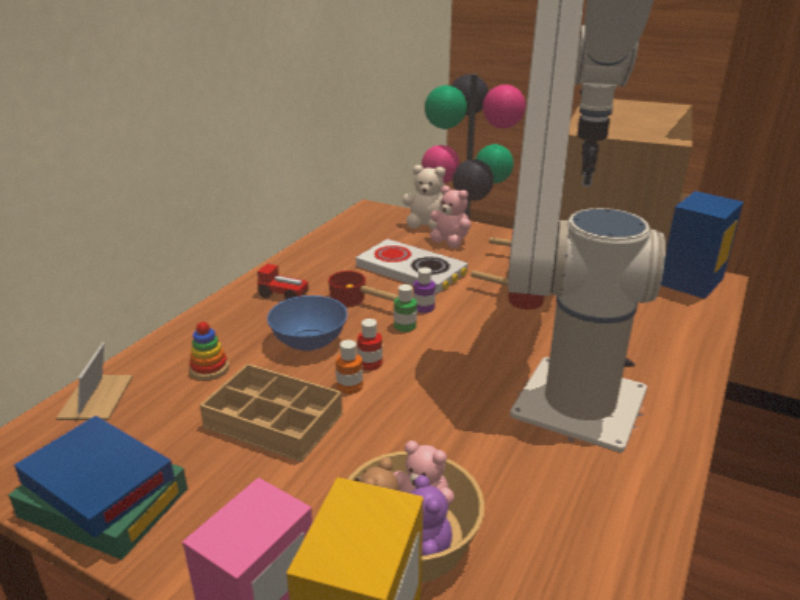

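The top view shows the slice-filled pan at (424,232) with its handle pointing towards the robot. The bowl is at (315,246) and the crate at (184,297). The hob's red burner is at (538,237). Four bottles stand at (263,333), (310,332), (398,329) and (449,330), and the two empty look-alike pans are on the right.

```bash
cat >> h.py <<'E'
def blob(f,mask,cx,cy,r,z,circ=False):
    m=np.zeros(mask.shape,np.uint8);cv2.circle(m,(int(cx),int(cy)),r,1,-1);m=(m&mask.astype(np.uint8))
    n,l,s,c=cv2.connectedComponentsWithStats(m);i=1+np.argmax(s[1:,4])
    if circ:
        cn,_=cv2.findContours((l==i).astype(np.uint8),cv2.RETR_EXTERNAL,cv2.CHAIN_APPROX_NONE);h=cv2.convexHull(np.vstack(cn))
        (u,v),rr=cv2.minEnclosingCircle(h);M=cv2.moments(h);u,v=M["m10"]/M["m00"],M["m01"]/M["m00"]
        return at(f,u,v,z),(u,v),s[i],cv2.contourArea(h)
    return at(f,*c[i],z),c[i],s[i],s[i,4]
E
cat > see.py <<'E'
from h import *
f=grab_frame("top");im=f["color"];hsv=cv2.cvtColor(im,cv2.COLOR_BGR2HSV);H,S,V=[hsv[...,i].astype(int) for i in range(3)]
red=((H<6)|(H>172))&(S>150)&(V>40)
P=lambda n,r:print(n,np.round(r[0],4),np.round(r[1],1),r[2],r[3])
S_=.64
P("pan",blob(f,red,424*S_,232*S_,22,.055,True))
wood=(H>10)&(H<25)&(S<170)&(V>110)
P("handle",blob(f,wood,421*S_,284*S_,20,.049))
P("bowl",blob(f,(H>95)&(H<120)&(S>100),315*S_,246*S_,40,.07,True))
P("burner",blob(f,red,538*S_,237*S_,24,.03,True))
P("black",blob(f,(V<70),530*S_,299*S_,24,.03,True))
w=(S<60)&(V>150)
for n,x,y in (("or",258,335),("red",307,333),("gr",398,329),("pu",449,330)):
    P(n,blob(f,w,x*S_,y*S_,12,.105,True))
for n,k in (("hob",0),):
    pass
for n,x,y in (("wood",S<170,0),):pass
for c in ((141,243),(220,241),(227,352),(147,355)): print("crate",np.round(at(f,c[0]*S_,c[1]*S_,.055),4))
big=cv2.resize(im[125:240,80:200],None,fx=5,fy=5,interpolation=cv2.INTER_CUBIC);cv2.imwrite("pics/crate.png",big)
big=cv2.resize(im[125:225,225:385],None,fx=5,fy=5,interpolation=cv2.INTER_CUBIC);cv2.imwrite("pics/pan.png",big)
print(R.from_quat(get_state()["tcp_rot"]).as_matrix().round(3), get_state()["gripper_width"])
E
python3 see.py
```

```text
pan [ 0.6276 -0.137   0.055 ] [270.9 148.4] [256 134  31  30 384] 700.5
handle [ 0.5292 -0.1341  0.049 ] [269.9 180.9] [267 164   7  34 181] 181
bowl [0.6001 0.0737 0.07  ] [201.  156.9] [ 172  129   59   57 2637] 2592.0
burner [ 0.6218 -0.3632  0.03  ] [344.1 151.3] [334 141  21  21 351] 328.5
black [ 0.4982 -0.3479  0.03  ] [339.3 191.3] [329 182  21  20 320] 300.5
or [0.4289 0.1736 0.105 ] [165.1 213.9] [160 209  11  11  88] 77.0
red [0.433  0.0835 0.105 ] [195.8 212.5] [191 208  11  10  86] 74.0
gr [ 0.4376 -0.0871  0.105 ] [254. 211.] [249 206  11  11  91] 79.0
pu [ 0.4369 -0.185   0.105 ] [287.5 211.3] [283 206  10  11  91] 76.5
crate [0.6062 0.4144 0.055 ]
crate [0.61   0.2596 0.055 ]
crate [0.3937 0.2442 0.055 ]
crate [0.3877 0.4002 0.055 ]
[[ 0.958  0.287 -0.   ]
 [ 0.287 -0.958  0.   ]
 [-0.    -0.    -1.   ]] 1.0007299011093902
```

View pics/crate.png

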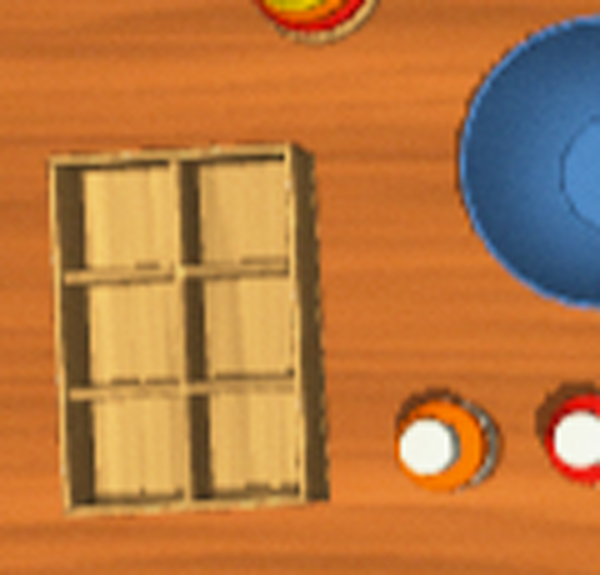

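View pics/pan.png

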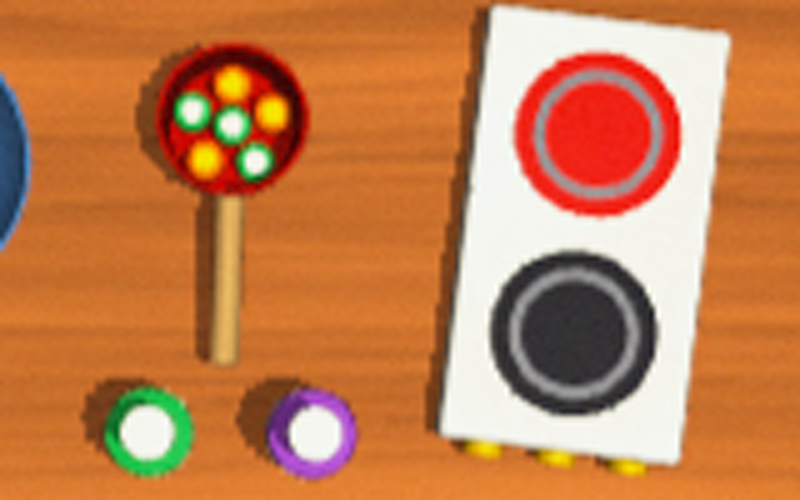

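Run:
```python
from h import *
f=grab_frame("top")
P=[at(f,(x+.5)/5-.5+80,(y+.5)/5-.5+125,.055)[:2] for x,y in ((50,160),(295,145),(303,503),(67,512))]
P=np.array(P);c=P.mean(0);xa=(P[0]+P[1]-P[2]-P[3]);yaw=np.arctan2(xa[1],xa[0]);print(c,yaw,np.linalg.norm(xa)/2,np.linalg.norm(P[0]-P[1]))
M=np.array([[np.cos(yaw),-np.sin(yaw)],[np.sin(yaw),np.cos(yaw)]])
for x in(-.072,0,.072):
  for y in (-.036,.036): print(x,y,(c+M@[x,y]).round(4))
```

```text
[0.49927559 0.33647671] 0.04501325817592925 0.21654512400930268 0.15024650590274408
-0.072 -0.036 [0.429  0.2973]
-0.072 0.036 [0.4257 0.3692]
0 -0.036 [0.5009 0.3005]
0 0.036 [0.4977 0.3724]
0.072 -0.036 [0.5728 0.3038]
0.072 0.036 [0.5696 0.3757]
```

>>> play_rows(
  moves=[
    [0,0,0,0,0,-6.7,0.6],
    [0,0,0,0,0,-6.7,0.6],
    [0,0,0,0,0,-6.7,0.6],
    [0,0,0,0,0,-6.7,0.6],
    [0,0,0,0,0,-6.7,0.6],
    [0,0,0,0,0,-6.7,0.6],
    [0,0,0,0,0,-6.7,0.6],
    [0,0,0,0,0,-6.7,0.6],
    [0,0,0,0,0,-6.7,0.6],
    [0,0,0,0,0,-6.7,0.6],
    [0,0,0,0,0,-6.3,0.6],
    [30,0,0,0,0,0,0.6],
    [30,0,0,0,0,0,0.6],
    [30,0,0,0,0,0,0.6],
    [30,0,0,0,0,0,0.6],
    [30,0,0,0,0,0,0.6],
  ],
)

```text
time_s: 2.53
ee_pos: [0.1792, -0.4473, 0.2313]
tcp_rot: [0.707, 0.707, -0.0, 0.0]
force: [0.5, 0.1, 1.1]
gripper_width: 0.599
finger_force: 0.0
```

Run:
```python
from h import *
s=get_state();print(s["time_s"],s["ee_pos"],s["joint_positions"],s["force"]);print(R.from_quat(s["tcp_rot"]).as_matrix().round(3))
```

```text
2.5333 [ 0.1791639  -0.44733429  0.23126257] [-1.21455548e+00  2.12254553e-01  1.93864624e+00  2.21066367e-05
  9.90649499e-01 -1.21368357e+00] [0.5165587  0.08779615 1.1428272 ]
[[ 0.001  1.     0.   ]
 [ 1.    -0.001 -0.   ]
 [-0.     0.    -1.   ]]
```

>>> play_rows(
  moves=[
    [26.2,25.8,0,0,0,0,0.6],
    [26.2,25.8,0,0,0,0,0.6],
    [26.2,25.8,0,0,0,0,0.6],
    [26.2,25.8,0,0,0,0,0.6],
    [26.2,25.8,0,0,0,0,0.6],
    [26.2,25.8,0,0,0,0,0.6],
    [26.2,25.8,0,0,0,0,0.6],
    [26.2,25.8,0,0,0,0,0.6],
    [26.2,25.8,0,0,0,0,0.6],
    [26.2,25.8,0,0,0,0,0.6],
    [0,0,30,0,0,0,0.6],
    [0,0,30,0,0,0,0.6],
    [0,0,30,0,0,0,0.6],
    [0,0,30,0,0,0,0.6],
    [0,0,20,0,0,0,0.6],
    [0,0,18,0,0,0,0.6],
    [0,0,0,0,0,0,0.6],
  ],
)

```text
time_s: 3.95
ee_pos: [0.4356, -0.186, 0.0705]
tcp_rot: [0.707, 0.707, -0.001, -0.003]
force: [-0.2, 0.3, 0.5]
gripper_width: 0.602
finger_force: 0.0
```

>>> play_rows(
  moves=[
    [0,0,0,0,0,0,0.1],
    [0,0,0,0,0,0,0.1],
    [0,0,0,0,0,0,0.1],
    [0,0,0,0,0,0,0.1],
    [0,0,0,0,0,0,0.1],
    [0,0,0,0,0,0,0.1],
    [0,0,0,0,0,0,0.1],
    [0,0,0,0,0,0,0.1],
  ],
)

```text
time_s: 4.62
ee_pos: [0.438, -0.1871, 0.074]
tcp_rot: [0.707, 0.707, 0.0, 0.001]
force: [0.0, 0.1, 6.9]
gripper_width: 0.359
finger_force: 60.2
```

>>> play_rows(
  moves=[
    [0,0,-20,0,0,0,0.1],
    [0,0,-35,0,0,0,0.1],
    [0,0,-35,0,0,0,0.1],
    [0,0,-35,0,0,0,0.1],
    [35,8.3,0,0,0,0,0.1],
    [35,8.3,0,0,0,0,0.1],
    [35,8.3,0,0,0,0,0.1],
    [35,8.3,0,0,0,0,0.1],
    [35,8.3,0,0,0,0,0.1],
    [35,8.3,0,0,0,0,0.1],
    [35,8.3,0,0,0,0,0.1],
    [35,8.3,0,0,0,0,0.1],
    [35,8.3,0,0,0,0,0.1],
    [35,8.3,0,0,0,0,0.1],
    [35,8.3,0,0,0,0,0.1],
    [35,8.3,0,0,0,0,0.1],
    [35,8.3,0,0,0,0,0.1],
    [35,8.3,0,0,0,0,0.1],
    [35,8.3,0,0,0,0,0.1],
    [35,8.3,0,0,0,0,0.1],
  ],
)

```text
time_s: 6.28
ee_pos: [0.5704, 0.3747, 0.1979]
tcp_rot: [0.707, 0.707, -0.0, -0.0]
force: [1.6, -0.4, -1.4]
gripper_width: 0.357
finger_force: 60.1
```

>>> play_rows(
  moves=[
    [0,0,0,0,0,0,0.1],
    [0,0,0,0,0,0,0.1],
    [0,0,0,0,0,0,0.1],
    [0,0,0,0,0,0,0.1],
  ],
)

```text
time_s: 6.62
ee_pos: [0.5702, 0.3717, 0.1979]
tcp_rot: [0.708, 0.707, -0.001, -0.0]
force: [-0.5, -0.5, -1.6]
gripper_width: 0.359
finger_force: 60.1
```

Run:
```python
from h import *
f=grab_frame("top");im=f["color"]
print(get_state()["ee_pos"])
cv2.imwrite("pics/a.png",np.hstack([cv2.resize(im[90:240,80:280],(800,600))]))
```

```text
[0.5703171  0.37166976 0.19813008]
```

View pics/a.png

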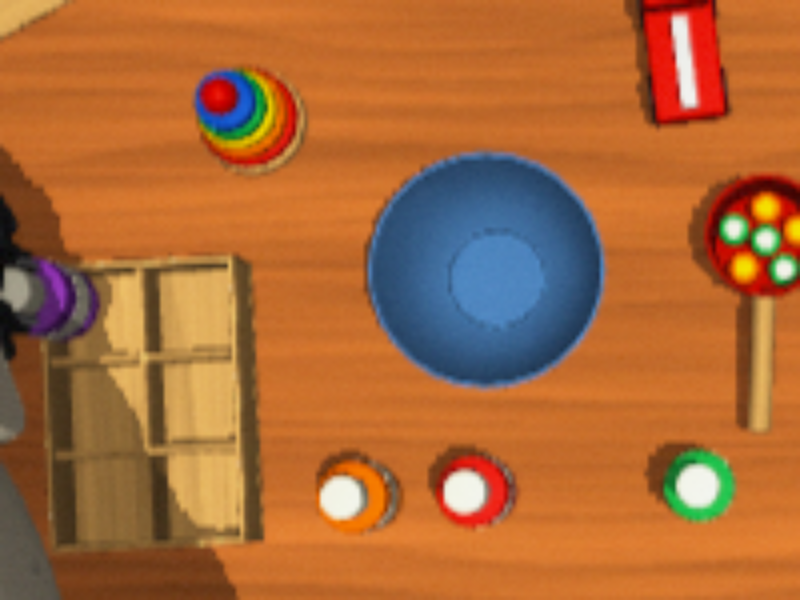

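The purple bottle hangs straight over the top-left cell at about (60,295) in the crop. I'm lowering it now.

>>> play_rows(
  moves=[
    [2,0,25,0,0,0,0.1],
    [0,0,25,0,0,0,0.1],
    [0,0,20,0,0,0,0.1],
    [0,0,15,0,0,0,0.1],
    [0,0,10,0,0,0,0.1],
    [0,0,10,0,0,0,0.1],
    [0,0,8,0,0,0,0.1],
    [0,0,4,0,0,0,0.1],
    [0,0,0,0,0,0,0.1],
    [0,0,0,0,0,0,0.1],
  ],
)

```text
time_s: 7.5
ee_pos: [0.571, 0.3752, 0.0818]
tcp_rot: [0.707, 0.707, 0.0, 0.0]
force: [0.4, -0.3, -1.5]
gripper_width: 0.358
finger_force: 60.2
```

>>> play_rows(
  moves=[
    [0,0,2,0,0,0,0.1],
    [0,0,0,0,0,0,0.6],
    [0,0,0,0,0,0,0.6],
    [0,0,0,0,0,0,0.6],
    [0,0,0,0,0,0,0.6],
    [0,0,-15,0,0,0,0.6],
    [0,0,-35,0,0,0,0.6],
    [0,0,-35,0,0,0,0.6],
    [0,0,-35,0,0,0,0.6],
    [-38.5,-11.1,0,0,0,0,0.6],
    [-38.5,-11.1,0,0,0,0,0.6],
    [-38.5,-11.1,0,0,0,0,0.6],
    [-38.5,-11.1,0,0,0,0,0.6],
    [-38.5,-11.1,0,0,0,0,0.6],
    [-38.5,-11.1,0,0,0,0,0.6],
    [-38.5,-11.1,0,0,0,0,0.6],
    [-38.5,-11.1,0,0,0,0,0.6],
    [-38.5,-11.1,0,0,0,0,0.6],
    [-38.5,-11.1,0,0,0,0,0.6],
  ],
)

```text
time_s: 9.08
ee_pos: [0.4589, -0.0115, 0.2006]
tcp_rot: [0.707, 0.707, 0.001, 0.001]
force: [1.8, 0.4, -0.3]
gripper_width: 0.599
finger_force: 0.0
```

>>> play_rows(
  moves=[
    [-38.5,-11.1,0,0,0,0,0.6],
    [-38.5,-11.1,0,0,0,0,0.6],
    [0,0,0,0,0,0,0.6],
    [0,0,0,0,0,0,0.6],
    [0,0,0,0,0,0,0.6],
  ],
)

```text
time_s: 9.5
ee_pos: [0.4375, -0.0871, 0.2002]
tcp_rot: [0.708, 0.706, 0.0, 0.001]
force: [0.3, -0.9, -0.7]
gripper_width: 0.597
finger_force: 0.0
```

```bash
cat > b.py <<'E'
from h import *
# caps seen from above: white round blobs, cap top at z .105 (or .110 in crate)
f=grab_frame("top");im=f["color"];hsv=cv2.cvtColor(im,cv2.COLOR_BGR2HSV)
w=((hsv[...,1]<70)&(hsv[...,2]>140)).astype(np.uint8);n,l,s,c=cv2.connectedComponentsWithStats(w)
for i in range(1,n):
    if 50<s[i,4]<130 and c[i][1]>125 and c[i][0]<320:
        ring=hsv[max(0,int(c[i][1])-1)+0:, :]
        print(c[i].round(1),s[i,4],at(f,*c[i],.105).round(4))
print(get_state()["ee_pos"].round(4) if hasattr(get_state()["ee_pos"],'round') else get_state()["ee_pos"])
E
python3 b.py
```

```text
[ 96.1 165.7] 97 [0.5703 0.3781 0.105 ]
[165.  213.8] 92 [0.429  0.1738 0.105 ]
[195.7 212.6] 79 [0.4328 0.0838 0.105 ]
[ 78.  316.1] 55 [0.1303 0.4265 0.105 ]
[ 0.4376 -0.0864  0.2   ]
```

>>> play_rows(
  moves=[
    [0,0,35,0,0,0,0.6],
    [0,0,35,0,0,0,0.6],
    [0,0,30,0,0,0,0.6],
    [0,0,16,0,0,0,0.6],
    [0,0,10,0,0,0,0.6],
    [0,0,0,0,0,0,0.6],
    [0,0,0,0,0,0,0.1],
    [0,0,0,0,0,0,0.1],
    [0,0,0,0,0,0,0.1],
    [0,0,0,0,0,0,0.1],
    [0,0,0,0,0,0,0.1],
    [0,0,0,0,0,0,0.1],
    [0,0,0,0,0,0,0.1],
  ],
)

```text
time_s: 10.63
ee_pos: [0.438, -0.0871, 0.0743]
tcp_rot: [0.707, 0.707, 0.001, 0.001]
force: [0.1, 1.4, 7.7]
gripper_width: 0.359
finger_force: 60.3
```

>>> play_rows(
  moves=[
    [0,0,-20,0,0,0,0.1],
    [0,0,-35,0,0,0,0.1],
    [0,0,-35,0,0,0,0.1],
    [0,0,-35,0,0,0,0.1],
    [35.5,12.3,0,0,0,0,0.1],
    [35.5,12.3,0,0,0,0,0.1],
    [35.5,12.3,0,0,0,0,0.1],
    [35.5,12.3,0,0,0,0,0.1],
    [35.5,12.3,0,0,0,0,0.1],
    [35.5,12.3,0,0,0,0,0.1],
    [35.5,12.3,0,0,0,0,0.1],
    [35.5,12.3,0,0,0,0,0.1],
    [35.5,12.3,0,0,0,0,0.1],
    [35.5,12.3,0,0,0,0,0.1],
    [35.5,12.3,0,0,0,0,0.1],
    [0,0,0,0,0,0,0.1],
    [0,0,0,0,0,0,0.1],
    [0,0,0,0,0,0,0.1],
  ],
)

```text
time_s: 12.13
ee_pos: [0.5719, 0.303, 0.1977]
tcp_rot: [0.707, 0.707, -0.001, -0.0]
force: [-0.1, -0.4, -1.8]
gripper_width: 0.356
finger_force: 60.2
```

>>> play_rows(
  moves=[
    [0,0,25,0,0,0,0.1],
    [0,0,25,0,0,0,0.1],
    [0,0,20,0,0,0,0.1],
    [0,0,15,0,0,0,0.1],
    [0,0,10,0,0,0,0.1],
    [0,0,10,0,0,0,0.1],
    [0,0,8,0,0,0,0.1],
    [0,0,5,0,0,0,0.1],
    [0,0,0,0,0,0,0.1],
    [0,0,0,0,0,0,0.1],
  ],
)

```text
time_s: 12.97
ee_pos: [0.573, 0.3036, 0.0807]
tcp_rot: [0.707, 0.707, 0.0, 0.0]
force: [0.1, -0.2, -2.4]
gripper_width: 0.356
finger_force: 60.5
```

>>> play_rows(
  moves=[
    [0,0,1,0,0,0,0.1],
    [0,0,0,0,0,0,0.6],
    [0,0,0,0,0,0,0.6],
    [0,0,0,0,0,0,0.6],
    [0,0,0,0,0,0,0.6],
    [0,0,-15,0,0,0,0.6],
    [0,0,-35,0,0,0,0.6],
    [0,0,-35,0,0,0,0.6],
    [0,0,-35,0,0,0,0.6],
    [-31.5,-20,0,0,0,0,0.6],
    [-31.5,-20,0,0,0,0,0.6],
    [-31.5,-20,0,0,0,0,0.6],
    [-31.5,-20,0,0,0,0,0.6],
    [-31.5,-20,0,0,0,0,0.6],
    [-31.5,-20,0,0,0,0,0.6],
    [-31.5,-20,0,0,0,0,0.6],
    [0,0,0,0,0,0,0.6],
    [0,0,0,0,0,0,0.6],
    [0,0,0,0,0,0,0.6],
  ],
)

```text
time_s: 14.55
ee_pos: [0.4334, 0.0832, 0.1999]
tcp_rot: [0.708, 0.707, 0.001, 0.0]
force: [-0.2, 0.1, 0.2]
gripper_width: 0.599
finger_force: 0.0
```

```bash
python3 b.py
python3 - <<'E'
from h import *
f=grab_frame("side")
for r in trace("side","bottle1")[:6]: 
    x0,y0,x1,y1=r["bbox"];m=r["pixels"]; b=f["color"][m].mean(0).round();print(round(r["score"],2),np.round(r["bbox"]),b,at(f,(x0+x1)/2,y1-3,0.0).round(3))
E
```

```text
[ 96.1 165.7] 97 [0.5703 0.3781 0.105 ]
[121.2 164.9] 95 [0.5727 0.3041 0.105 ]
[0.4337 0.0836 0.1998]
0.78 [136. 233. 158. 269.] [111.  94. 121.] [0.586 0.364 0.   ]
0.77 [229. 205. 244. 236.] [ 74.  87. 136.] [0.433 0.086 0.   ]
0.72 [155. 222. 170. 253.] [ 92. 123. 108.] [0.596 0.277 0.   ]
0.67 [215. 219. 234. 250.] [ 65.  88. 123.] [0.429 0.172 0.   ]
```

Red and orange haven't moved, so I'm grasping red next.

>>> play_rows(
  moves=[
    [0,0,35,0,0,0,0.6],
    [0,0,35,0,0,0,0.6],
    [0,0,30,0,0,0,0.6],
    [0,0,16,0,0,0,0.6],
    [0,0,10,0,0,0,0.6],
    [0,0,0,0,0,0,0.6],
    [0,0,0,0,0,0,0.1],
    [0,0,0,0,0,0,0.1],
    [0,0,0,0,0,0,0.1],
    [0,0,0,0,0,0,0.1],
    [0,0,0,0,0,0,0.1],
    [0,0,0,0,0,0,0.1],
    [0,0,0,0,0,0,0.1],
  ],
)

```text
time_s: 15.78
ee_pos: [0.4332, 0.0832, 0.0741]
tcp_rot: [0.707, 0.707, 0.001, 0.0]
force: [0.7, 0.3, 7.6]
gripper_width: 0.357
finger_force: 60.2
```

>>> play_rows(
  moves=[
    [0,0,-20,0,0,0,0.1],
    [0,0,-35,0,0,0,0.1],
    [0,0,-40,0,0,0,0.1],
    [0,0,-40,0,0,0,0.1],
    [0,0,0,0,0,0,0.1],
    [36.1,8.1,0,0,0,0,0.1],
    [36.1,8.1,0,0,0,0,0.1],
    [36.1,8.1,0,0,0,0,0.1],
    [36.1,8.1,0,0,0,0,0.1],
    [36.1,8.1,0,0,0,0,0.1],
    [36.1,8.1,0,0,0,0,0.1],
    [36.1,8.1,0,0,0,0,0.1],
    [36.1,8.1,0,0,0,0,0.1],
    [0,0,0,0,0,0,0.1],
    [0,0,0,0,0,0,0.1],
    [0,0,0,0,0,0,0.1],
  ],
)

```text
time_s: 17.12
ee_pos: [0.4967, 0.3713, 0.2072]
tcp_rot: [0.707, 0.707, -0.001, -0.0]
force: [-0.1, 0.7, -1.3]
gripper_width: 0.361
finger_force: 60.2
```

>>> play_rows(
  moves=[
    [0,0,30,0,0,0,0.1],
    [0,0,30,0,0,0,0.1],
    [0,0,20,0,0,0,0.1],
    [0,0,15,0,0,0,0.1],
    [0,0,10,0,0,0,0.1],
    [0,0,10,0,0,0,0.1],
    [0,0,8,0,0,0,0.1],
    [0,0,5,0,0,0,0.1],
    [0,0,0,0,0,0,0.1],
    [0,0,0,0,0,0,0.1],
  ],
)

```text
time_s: 17.95
ee_pos: [0.4978, 0.372, 0.0807]
tcp_rot: [0.707, 0.707, 0.0, 0.0]
force: [-0.2, 0.7, -2.0]
gripper_width: 0.356
finger_force: 60.4
```

>>> play_rows(
  moves=[
    [0,0,1,0,0,0,0.1],
    [0,0,0,0,0,0,0.6],
    [0,0,0,0,0,0,0.6],
    [0,0,0,0,0,0,0.6],
    [0,0,0,0,0,0,0.6],
    [0,0,-15,0,0,0,0.6],
    [0,0,-35,0,0,0,0.6],
    [0,0,-35,0,0,0,0.6],
    [0,0,-35,0,0,0,0.6],
    [-33,-11.5,0,0,0,0,0.6],
    [-33,-11.5,0,0,0,0,0.6],
    [-33,-11.5,0,0,0,0,0.6],
    [-33,-11.5,0,0,0,0,0.6],
    [-33,-11.5,0,0,0,0,0.6],
    [-33,-11.5,0,0,0,0,0.6],
    [0,0,0,0,0,0,0.6],
    [0,0,0,0,0,0,0.6],
    [0,0,0,0,0,0,0.6],
  ],
)

```text
time_s: 19.45
ee_pos: [0.4291, 0.1741, 0.1999]
tcp_rot: [0.708, 0.707, 0.001, 0.0]
force: [-0.9, -0.4, 1.1]
gripper_width: 0.599
finger_force: 0.0
```

```bash
python3 b.py
python3 - <<'E'
from h import *
f=grab_frame("side")
for r in trace("side","bottle1")[:6]: 
    x0,y0,x1,y1=r["bbox"];m=r["pixels"]; b=f["color"][m].mean(0).round();print(round(r["score"],2),np.round(r["bbox"]),b,at(f,(x0+x1)/2,y1-3,0.0).round(3))
E
```

```text
[ 96.1 165.7] 96 [0.5705 0.3782 0.105 ]
[121.2 164.9] 95 [0.5727 0.3041 0.105 ]
[ 97.4 190.2] 92 [0.4981 0.3736 0.105 ]
[164.9 213.8] 92 [0.4291 0.174  0.105 ]
[0.4293 0.1746 0.1998]
0.89 [134. 232. 159. 267.] [110. 100. 128.] [0.593 0.358 0.   ]
0.71 [156. 243. 178. 271.] [ 79.  90. 143.] [0.526 0.342 0.   ]
0.62 [153. 223. 171. 247.] [ 96. 129. 110.] [ 0.615  0.253 -0.   ]
0.56 [213. 216. 234. 255.] [ 74. 102. 142.] [0.418 0.194 0.   ]
0.19 [218. 174. 257. 195.] [ 50.  68. 113.] [ 0.572 -0.159  0.   ]
```

>>> play_rows(
  moves=[
    [0,0,35,0,0,0,0.6],
    [0,0,35,0,0,0,0.6],
    [0,0,30,0,0,0,0.6],
    [0,0,16,0,0,0,0.6],
    [0,0,10,0,0,0,0.6],
    [0,0,0,0,0,0,0.6],
    [0,0,0,0,0,0,0.1],
    [0,0,0,0,0,0,0.1],
    [0,0,0,0,0,0,0.1],
    [0,0,0,0,0,0,0.1],
    [0,0,0,0,0,0,0.1],
    [0,0,0,0,0,0,0.1],
    [0,0,0,0,0,0,0.1],
  ],
)

```text
time_s: 20.68
ee_pos: [0.4291, 0.1741, 0.0742]
tcp_rot: [0.707, 0.707, 0.001, 0.0]
force: [0.1, 0.5, 7.3]
gripper_width: 0.354
finger_force: 60.2
```

>>> play_rows(
  moves=[
    [0,0,-20,0,0,0,0.1],
    [0,0,-35,0,0,0,0.1],
    [0,0,-35,0,0,0,0.1],
    [0,0,-35,0,0,0,0.1],
    [0,0,0,0,0,0,0.1],
    [31.6,18,0,0,0,0,0.1],
    [31.6,18,0,0,0,0,0.1],
    [31.6,18,0,0,0,0,0.1],
    [31.6,18,0,0,0,0,0.1],
    [0,0,0,0,0,0,0.1],
    [0,0,0,0,0,0,0.1],
    [0,0,0,0,0,0,0.1],
  ],
)

```text
time_s: 21.68
ee_pos: [0.4995, 0.2997, 0.1971]
tcp_rot: [0.707, 0.707, -0.001, -0.0]
force: [-1.0, -0.1, -2.4]
gripper_width: 0.36
finger_force: 60.1
```

>>> play_rows(
  moves=[
    [0,0,25,0,0,0,0.1],
    [0,0,25,0,0,0,0.1],
    [0,0,20,0,0,0,0.1],
    [0,0,15,0,0,0,0.1],
    [0,0,10,0,0,0,0.1],
    [0,0,10,0,0,0,0.1],
    [0,0,8,0,0,0,0.1],
    [0,0,5,0,0,0,0.1],
    [0,0,0,0,0,0,0.1],
    [0,0,0,0,0,0,0.1],
  ],
)

```text
time_s: 22.52
ee_pos: [0.5008, 0.3003, 0.0806]
tcp_rot: [0.707, 0.707, 0.0, 0.0]
force: [0.3, -0.4, -1.5]
gripper_width: 0.354
finger_force: 60.6
```

>>> play_rows(
  moves=[
    [0,0,1,0,0,0,0.1],
    [0,0,0,0,0,0,0.45],
    [0,0,0,0,0,0,0.45],
    [0,0,0,0,0,0,0.45],
    [0,0,0,0,0,0,0.45],
    [0,0,-15,0,0,0,0.45],
    [0,0,-35,0,0,0,0.45],
    [0,0,-35,0,0,0,0.45],
    [0,0,-35,0,0,0,0.45],
    [-37.5,1.8,0,0,0,0,0.45],
    [-37.5,1.8,0,0,0,0,0.45],
    [-37.5,1.8,0,0,0,0,0.45],
    [-37.5,1.8,0,0,0,0,0.45],
    [-37.5,1.8,0,0,0,0,0.45],
    [-37.5,1.8,0,0,0,0,0.45],
    [-37.5,1.8,0,0,0,0,0.45],
    [-37.5,1.8,0,0,0,0,0.45],
    [-37.5,1.8,0,0,0,0,0.45],
    [-37.5,1.8,0,0,0,0,0.45],
    [-37.5,1.8,0,0,0,0,0.45],
  ],
)

```text
time_s: 24.18
ee_pos: [0.5199, -0.1141, 0.1997]
tcp_rot: [0.707, 0.707, 0.0, 0.0]
force: [0.8, -0.3, -0.5]
gripper_width: 0.454
finger_force: 0.0
```

>>> play_rows(
  moves=[
    [0,0,0,0,0,7.05,0.45],
    [0,0,0,0,0,7.05,0.45],
    [0,0,0,0,0,7.05,0.45],
    [0,0,0,0,0,7.05,0.45],
    [0,0,0,0,0,7.05,0.45],
    [0,0,0,0,0,7.05,0.45],
    [0,0,0,0,0,7.05,0.45],
    [0,0,0,0,0,7.05,0.45],
    [0,0,0,0,0,7.05,0.45],
    [0,0,0,0,0,7.05,0.45],
    [0,0,0,0,0,7.05,0.45],
    [0,0,0,0,0,7.05,0.45],
    [0,0,0,0,0,7.05,0.45],
    [0,0,0,-5,0,0,0.45],
    [0,0,0,-5,0,0,0.45],
    [0,0,0,-5,0,0,0.45],
    [0,0,0,-5,0,0,0.45],
    [0,0,0,0,0,0,0.45],
    [0,0,0,0,0,0,0.45],
  ],
)

```text
time_s: 25.77
ee_pos: [0.52, -0.1111, 0.1991]
tcp_rot: [0.985, -0.013, -0.003, 0.173]
force: [0.2, 0.0, 0.4]
gripper_width: 0.456
finger_force: 0.0
```

```bash
python3 b.py
python3 - <<'E'
from h import *
s=get_state();print(s["time_s"],s["joint_positions"]);M=R.from_quat(s["tcp_rot"]).as_matrix();print(M.round(3))
f=grab_frame("top");cv2.imwrite("pics/b.png",cv2.resize(f["color"][80:272,80:336],(800,600)))
tgt=np.array([.5196,-.1395,.024]);print("tool shift mm",(M.T@(tgt-s["ee_pos"])*1000).round(1))
for r in trace("side","pan")[:3]: print(r["score"],r["bbox"])
E
```

```text
[ 96.1 165.7] 96 [0.5705 0.3782 0.105 ]
[121.2 164.9] 95 [0.5727 0.3041 0.105 ]
[ 97.4 190.3] 91 [0.498  0.3734 0.105 ]
[122.  189.4] 90 [0.5005 0.301  0.105 ]
[ 77.9 316.2] 52 [0.1301 0.4267 0.105 ]
[ 0.5201 -0.1117  0.1993]
25.8167 [-0.04084113  0.34309286  1.89305572 -0.43191033  0.94755289  1.82017852]
[[ 1.    -0.026 -0.01 ]
 [-0.028 -0.94  -0.34 ]
 [-0.     0.34  -0.94 ]]
tool shift mm [  0.3 -33.5 174.3]
0.91 [302.0, 172.8, 351.4, 198.3]
0.84 [314.0, 148.8, 360.2, 171.1]
0.54 [216.2, 173.9, 257.6, 194.4]
```

View pics/b.png

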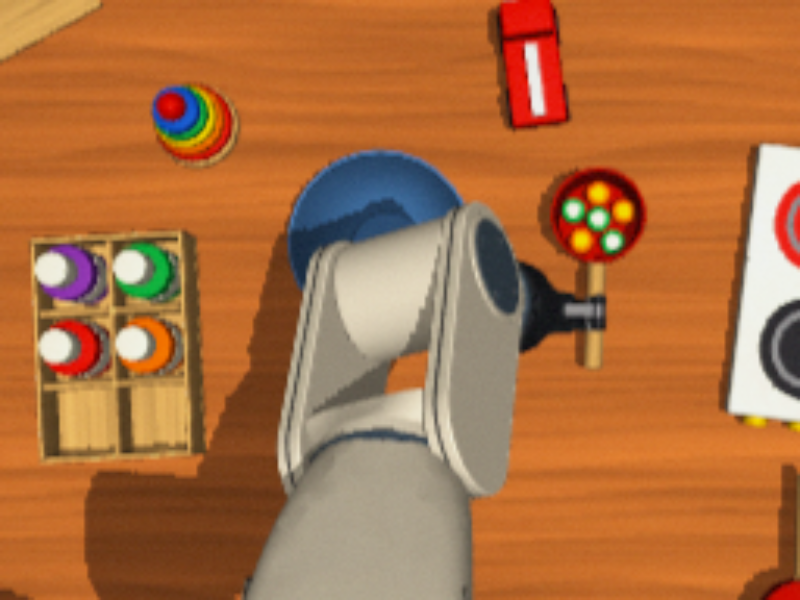

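All four bottles are in crate cells, at crop (55–145, 270–350). The pan hasn't moved, with its rim at crop (598,215), and the gripper is beside the handle. I'm going in to grasp it.

>>> play_rows(
  moves=[
    [0,-33.5,0,0,0,0,0.45],
    [0,0,0,0,0,0,0.45],
    [0,0,35,0,0,0,0.45],
    [0,0,35,0,0,0,0.45],
    [0,0,35,0,0,0,0.45],
    [0,0,30,0,0,0,0.45],
    [0,0,20,0,0,0,0.45],
    [0,0,10,0,0,0,0.45],
    [0,0,9,0,0,0,0.45],
    [0,0,0,0,0,0,0.45],
    [0,0,0,0,0,0,0.45],
  ],
)

```text
time_s: 26.83
ee_pos: [0.5197, -0.1406, 0.0249]
tcp_rot: [0.985, -0.015, -0.002, 0.174]
force: [0.4, 0.2, 0.2]
gripper_width: 0.448
finger_force: 0.0
```

>>> play_rows(
  moves=[
    [0,0,0,0,0,0,0.3],
    [0,0,0,0,0,0,0.2],
    [0,0,0,0,0,0,0.05],
    [0,0,0,0,0,0,0.05],
    [0,0,0,0,0,0,0.05],
    [0,0,0,0,0,0,0.05],
    [0,0,0,0,0,0,0.05],
  ],
)

```text
time_s: 27.42
ee_pos: [0.5196, -0.1403, 0.0248]
tcp_rot: [0.985, -0.015, -0.002, 0.174]
force: [-1.4, -0.5, 5.0]
gripper_width: 0.189
finger_force: 58.7
```

>>> play_rows(
  moves=[
    [0,3,-9,0,0,0,0.05],
    [0,5,-14,0,0,0,0.05],
    [0,8,-22,0,0,0,0.05],
    [0,10,-28,0,0,0,0.05],
    [0,10,-28,0,0,0,0.05],
    [0,8,-22,0,0,0,0.05],
    [0,5,-14,0,0,0,0.05],
    [0,0,0,0,0,0,0.05],
    [0,0,0,0,0,0,0.05],
    [0,0,0,0,0,0,0.05],
  ],
)

```text
time_s: 28.25
ee_pos: [0.518, -0.1392, 0.1686]
tcp_rot: [0.985, -0.014, -0.004, 0.173]
force: [0.1, -0.9, -2.2]
gripper_width: 0.185
finger_force: 58.7
```

Run:
```python
from h import *
s=get_state();M=R.from_quat(s["tcp_rot"]).as_matrix();print(s["ee_pos"],s["gripper_width"],s["moment"]);print(M.round(3))
f=grab_frame("side");cv2.imwrite("pics/c.png",cv2.resize(f["color"][130:250,180:340],(800,600)))
hx=M[:,0]; tgt=np.array([.600-.108,.10,.19])+M[:,2]*.017
print((M.T@(tgt-s["ee_pos"])*1000).round(1), "up in tool",M.T[:,2].round(3))
```

```text
[ 0.51799862 -0.1392063   0.16860949] 0.1847125845290077 [ 0.33089642  0.30837005 -0.06675601]
[[ 1.    -0.027 -0.012]
 [-0.03  -0.939 -0.341]
 [-0.003  0.341 -0.94 ]]
[ -33.1 -216.7  -84.4] up in tool [-0.003  0.341 -0.94 ]
```

View pics/c.png

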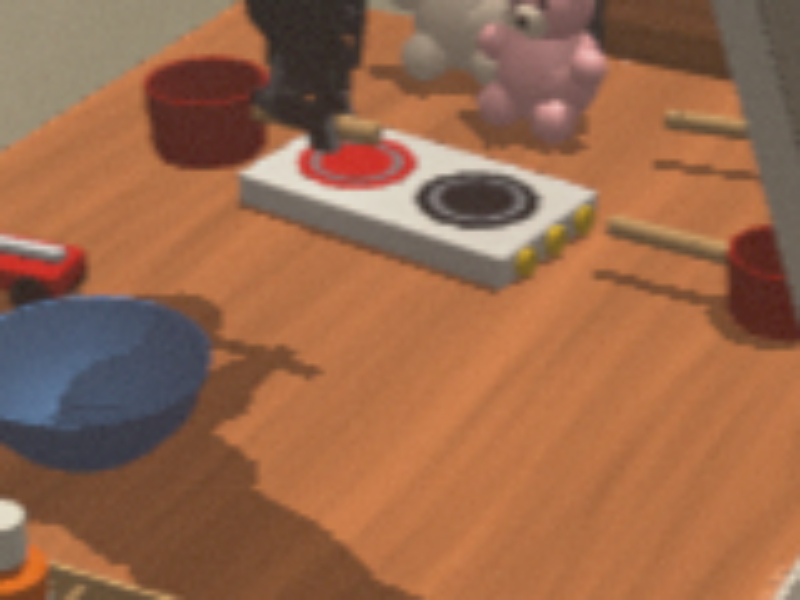

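The side view shows the pan held level at about (205,110) in the crop, clear of everything. I'm moving it over the bowl.

>>> play_rows(
  moves=[
    [-1.7,-11.7,-4.5,0,0,0,0.05],
    [-3.3,-23,-9,0,0,0,0.05],
    [-3.3,-23,-9,0,0,0,0.05],
    [-3.3,-23,-9,0,0,0,0.05],
    [-3.3,-23,-9,0,0,0,0.05],
    [-3.3,-23,-9,0,0,0,0.05],
    [-3.3,-23,-9,0,0,0,0.05],
    [-3.3,-23,-9,0,0,0,0.05],
    [-3.3,-23,-9,0,0,0,0.05],
    [-3.3,-23,-9,0,0,0,0.05],
    [-1.7,-11.7,-4.5,0,0,0,0.05],
    [0,0,0,0,0,0,0.05],
    [0,0,0,0,0,0,0.05],
  ],
)

```text
time_s: 29.38
ee_pos: [0.4929, 0.109, 0.1748]
tcp_rot: [0.985, -0.014, -0.003, 0.174]
force: [0.2, -0.2, -3.1]
gripper_width: 0.188
finger_force: 58.9
```

Run:
```python
from h import *
s=get_state();M=R.from_quat(s["tcp_rot"]).as_matrix();print(s["ee_pos"],"handle",s["ee_pos"]-M[:,2]*.017,s["joint_positions"]);print(M.round(3))
```

```text
[0.49285403 0.10903268 0.17481656] handle [0.493041   0.11485873 0.19078598] [ 0.38206474  0.40180362  1.87345216 -0.37174566  1.04346851  2.1975906 ]
[[ 1.    -0.026 -0.011]
 [-0.028 -0.939 -0.343]
 [-0.002  0.343 -0.939]]
```

>>> play_rows(
  moves=[
    [0,0,0,4,0,0,0.05],
    [0,0,0,4,0,0,0.05],
    [0,0,0,4,0,0,0.05],
    [0,0,0,4,0,0,0.05],
    [0,0,0,4,0,0,0.05],
    [0,0,0,4,0,0,0.05],
    [0,0,0,4,0,0,0.05],
    [0,0,0,4,0,0,0.05],
    [0,0,0,4,0,0,0.05],
    [0,0,0,4,0,0,0.05],
    [0,0,0,4,0,0,0.05],
    [0,0,0,4,0,0,0.05],
    [0,0,0,4,0,0,0.05],
    [0,0,0,4,0,0,0.05],
    [0,0,0,4,0,0,0.05],
  ],
)

```text
time_s: 30.63
ee_pos: [0.4932, 0.1071, 0.1754]
tcp_rot: [0.939, -0.015, 0.006, -0.343]
force: [-0.8, -0.1, -3.0]
gripper_width: 0.189
finger_force: 59.1
```

Run:
```python
from h import *
s=get_state();M=R.from_quat(s["tcp_rot"]).as_matrix();print(s["ee_pos"],"handle",s["ee_pos"]-M[:,2]*.017,s["joint_positions"]);print(M.round(3))
f=grab_frame("side");g=grab_frame("top")
cv2.imwrite("pics/d.png",np.hstack([cv2.resize(f["color"][110:290,120:300],(400,400)),cv2.resize(g["color"][80:240,130:290],(400,400))]))
```

```text
[0.49321246 0.10712828 0.17540883] handle [0.49286446 0.09618003 0.18840939] [-0.20026167  0.433547    1.99634048  0.82969586  1.03732213  0.84416034]
[[ 1.    -0.024  0.02 ]
 [-0.031 -0.764  0.644]
 [ 0.    -0.644 -0.765]]
```

View pics/d.png

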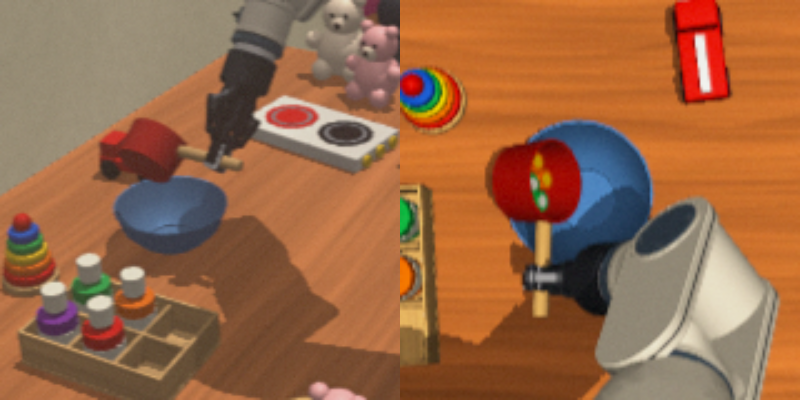

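The pan is tilted 60° with its lip above the bowl at (560,190) in the right half, and no slices have left it yet. I'll lower it a little and keep tipping.

>>> play_rows(
  moves=[
    [0,10,11.5,0,0,0,0.05],
    [0,10,11.5,0,0,0,0.05],
    [0,0,0,4,0,0,0.05],
    [0,0,0,4,0,0,0.05],
    [0,0,0,4,0,0,0.05],
    [0,0,0,4,0,0,0.05],
    [0,0,0,4,0,0,0.05],
    [0,0,0,4,0,0,0.05],
    [0,0,0,4,0,0,0.05],
    [0,0,0,4,0,0,0.05],
    [0,0,0,4,0,0,0.05],
    [0,0,0,4,0,0,0.05],
    [0,0,0,4,0,0,0.05],
    [0,0,0,4,0,0,0.05],
    [0,0,0,4,0,0,0.05],
    [0,0,0,4,0,0,0.05],
    [0,0,0,3,0,0,0.05],
    [0,0,0,0,0,0,0.05],
    [0,0,0,0,0,0,0.05],
    [0,0,0,0,0,0,0.05],
  ],
)

```text
time_s: 32.4
ee_pos: [0.4935, 0.1082, 0.1452]
tcp_rot: [-0.65, 0.009, -0.011, 0.759]
force: [1.0, 1.2, -1.9]
gripper_width: 0.187
finger_force: 59.5
```

Run:
```python
from h import *
s=get_state();M=R.from_quat(s["tcp_rot"]).as_matrix();print(s["ee_pos"],"handle",s["ee_pos"]-M[:,2]*.017,s["joint_positions"]);print(M.round(3))
f=grab_frame("side");g=grab_frame("top")
cv2.imwrite("pics/e.png",np.hstack([cv2.resize(f["color"][110:290,120:300],(400,400)),cv2.resize(g["color"][80:240,130:290],(400,400))]))
```

```text
[0.49346646 0.10820565 0.14518948] handle [0.49299184 0.09141396 0.14257919] [-0.3945931   1.05710426  1.86474525  1.24471841  1.7998003   0.21057031]
[[ 1.     0.004  0.028]
 [-0.028  0.153  0.988]
 [-0.    -0.988  0.154]]
```

View pics/e.png

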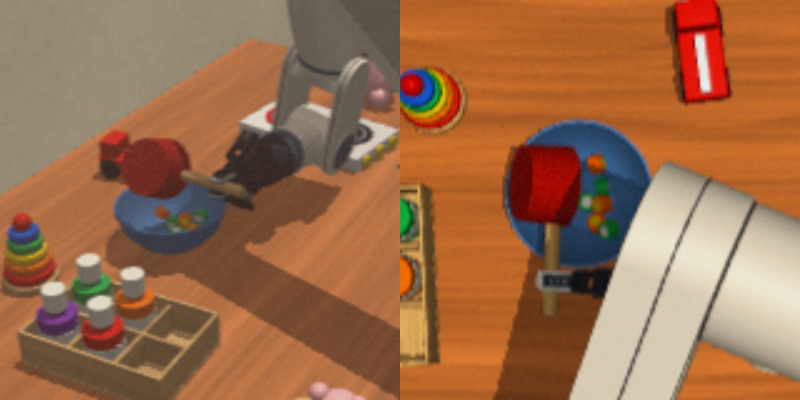

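The slices are now in the bowl, between (590–612, 163–228) in the right half. I'm raising the pan and turning it back upright.

>>> play_rows(
  moves=[
    [0,0,0,0,0,0,0.05],
    [0,0,0,0,0,0,0.05],
    [0,0,0,0,0,0,0.05],
    [0,-25,4,0,0,0,0.05],
    [0,-25,4,0,0,0,0.05],
    [0,-20,3,0,0,0,0.05],
    [0,0,0,-6,0,0,0.05],
    [0,0,0,-6,0,0,0.05],
    [0,0,0,-6,0,0,0.05],
    [0,0,0,-6,0,0,0.05],
    [0,0,0,-6,0,0,0.05],
    [0,0,0,-6,0,0,0.05],
    [0,0,0,-6,0,0,0.05],
    [0,0,0,-6,0,0,0.05],
    [0,0,0,-6,0,0,0.05],
    [0,0,0,-6,0,0,0.05],
    [0,0,0,-6,0,0,0.05],
    [0,0,0,-6,0,0,0.05],
  ],
)

```text
time_s: 34.0
ee_pos: [0.493, 0.1077, 0.2168]
tcp_rot: [0.973, -0.014, 0.004, -0.231]
force: [-0.7, 0.1, -2.9]
gripper_width: 0.189
finger_force: 59.2
```

>>> play_rows(
  moves=[
    [0,0,0,-6,0,0,0.05],
    [0,0,0,-6,0,0,0.05],
    [0,0,0,-6,0,0,0.05],
    [0,0,0,-6,0,0,0.05],
    [0,0,0,-6,0,0,0.05],
    [0,0,0,-6,0,0,0.05],
    [0,0,0,-6,0,0,0.05],
    [0,0,0,-5,0,0,0.05],
    [0,0,0,0,0,0,0.05],
    [0,0,0,0,0,0,0.05],
    [0,0,0,0,0,0,0.05],
  ],
)

```text
time_s: 34.92
ee_pos: [0.4927, 0.1078, 0.2158]
tcp_rot: [0.985, -0.014, -0.003, 0.173]
force: [-0.0, 0.3, -1.3]
gripper_width: 0.191
finger_force: 59.0
```

Run:
```python
from h import *
s=get_state();M=R.from_quat(s["tcp_rot"]).as_matrix();print(s["ee_pos"],"handle",s["ee_pos"]-M[:,2]*.017,s["joint_positions"]);print(M.round(3))
# target: pan axis over burner -> handle grip point 0.108 behind along tool x
b=np.array([.6218,-.3632,0]);hx=M[:,0]*[1,1,0]
tgt=b-hx*.108+[0,0,.185]+M[:,2]*.017
print((M.T@(tgt-s["ee_pos"])*1000).round(1))
EOF=0
f=grab_frame("side");g=grab_frame("top")
cv2.imwrite("pics/f.png",np.hstack([cv2.resize(f["color"][110:290,120:300],(400,400)),cv2.resize(g["color"][80:240,130:290],(400,400))]))
```

```text
[0.4927362  0.10783483 0.21578367] handle [0.49293056 0.11361828 0.23176848] [ 0.37869384  0.34137537  1.84764382 -0.35345476  1.12206364  2.16046294]
[[ 1.    -0.027 -0.011]
 [-0.029 -0.94  -0.34 ]
 [-0.002  0.34  -0.94 ]]
[ 34.9 428.7 204.9]
```

View pics/f.png

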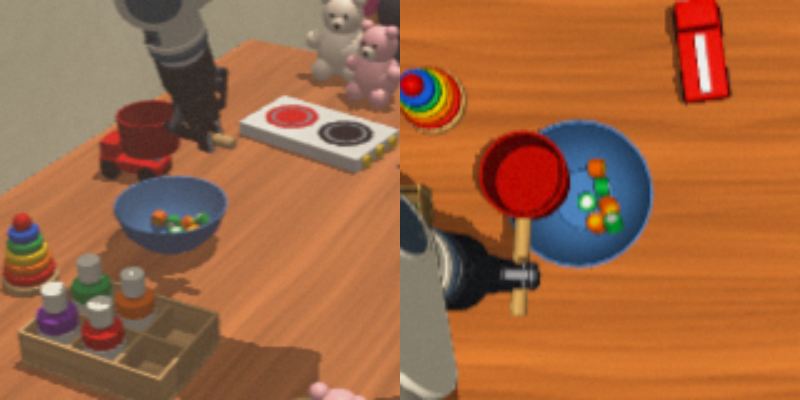

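The pan is empty, and three orange and three green slices lie in the bowl. Next is the burner.

>>> play_rows(
  moves=[
    [2.7,33,15.8,0,0,0,0.05],
    [2.7,33,15.8,0,0,0,0.05],
    [2.7,33,15.8,0,0,0,0.05],
    [2.7,33,15.8,0,0,0,0.05],
    [2.7,33,15.8,0,0,0,0.05],
    [2.7,33,15.8,0,0,0,0.05],
    [2.7,33,15.8,0,0,0,0.05],
    [2.7,33,15.8,0,0,0,0.05],
    [2.7,33,15.8,0,0,0,0.05],
    [2.7,33,15.8,0,0,0,0.05],
    [2.7,33,15.8,0,0,0,0.05],
    [2.7,33,15.8,0,0,0,0.05],
    [2.7,33,15.8,0,0,0,0.05],
    [0,0,0,0,0,0,0.05],
    [0,0,0,0,0,0,0.05],
    [0,0,0,0,0,0,0.05],
  ],
)

```text
time_s: 36.35
ee_pos: [0.5133, -0.3667, 0.1696]
tcp_rot: [0.985, -0.016, -0.003, 0.173]
force: [0.2, 0.7, -1.9]
gripper_width: 0.184
finger_force: 59.2
```

Run:
```python
from h import *
s=get_state();M=R.from_quat(s["tcp_rot"]).as_matrix();h=s["ee_pos"]-M[:,2]*.017;print(s["ee_pos"],"handle",h)
g=grab_frame("top");im=g["color"];hsv=cv2.cvtColor(im,cv2.COLOR_BGR2HSV);red=((hsv[...,0]<6)|(hsv[...,0]>172))&(hsv[...,1]>150)&(hsv[...,2]>40)
p=h+M[:,0]*.108+[0,0,.015];u=proj(g,p);print(p,u)
r=blob(g,red,*u,26,p[2],True);print("seen rim",r)
cv2.imwrite("pics/g.png",cv2.resize(im[100:220,270:430],(800,600)))
```

```text
[ 0.51325625 -0.36667584  0.16963987] handle [ 0.51344895 -0.36087723  0.1856192 ]
[ 0.62139402 -0.36432103  0.20056718] [354.91558701 143.800393  ]
seen rim (array([ 0.61891981, -0.35415393,  0.20056718]), (351.1835170100623, 144.70643667145822), array([ 329,  128,   43,   33, 1017], dtype=int32), 1043.5)
```

View pics/g.png

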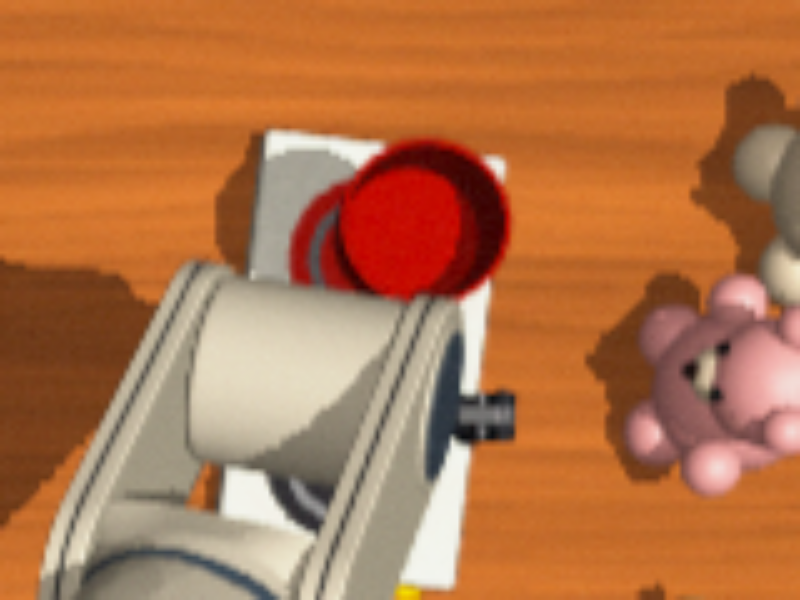

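The pan rim is at (425,220) in the crop, which matches the predicted position over the burner to about 1 mm. I'm lowering it.

>>> play_rows(
  moves=[
    [0,-8.5,23.5,0,0,0,0.05],
    [0,-10.2,28.2,0,0,0,0.05],
    [0,-6.8,18.8,0,0,0,0.05],
    [0,-5.1,14.1,0,0,0,0.05],
    [0,-3.4,9.4,0,0,0,0.05],
    [0,-2,5.6,0,0,0,0.05],
    [0,-1,2.8,0,0,0,0.05],
    [0,-0.7,1.9,0,0,0,0.05],
    [0,0,0,0,0,0,0.05],
    [0,0,0,0,0,0,0.05],
    [0,0,0,0,0,0,0.05],
  ],
)

```text
time_s: 37.32
ee_pos: [0.5151, -0.3667, 0.0597]
tcp_rot: [0.985, -0.015, -0.002, 0.174]
force: [-0.2, 0.6, -2.8]
gripper_width: 0.187
finger_force: 59.2
```

>>> play_rows(
  moves=[
    [0,-0.7,1.9,0,0,0,0.05],
    [0,-0.7,1.9,0,0,0,0.05],
    [0,0,0,0,0,0,0.05],
    [0,-0.2,0.5,0,0,0,0.05],
    [0,0,0,0,0,0,0.05],
    [0,0,0,0,0,0,0.05],
  ],
)

```text
time_s: 37.82
ee_pos: [0.5145, -0.3668, 0.0549]
tcp_rot: [0.985, -0.015, -0.003, 0.174]
force: [-3.5, -1.3, 5.7]
gripper_width: 0.186
finger_force: 60.1
```

>>> play_rows(
  moves=[
    [0,0,0,0,0,0,0.3],
    [0,0,0,0,0,0,0.4],
    [0,0,0,0,0,0,0.45],
    [0,0,0,0,0,0,0.45],
    [0,0,0,0,0,0,0.45],
    [0,0,-10,0,0,0,0.45],
    [0,0,-20,0,0,0,0.45],
    [0,0,-30,0,0,0,0.45],
    [0,0,-30,0,0,0,0.45],
    [0,0,-30,0,0,0,0.45],
    [0,0,-30,0,0,0,0.45],
    [-35,0,0,0,0,0,0.45],
    [-35,0,0,0,0,0,0.45],
    [-35,0,-10,0,0,0,0.45],
    [-35,0,-10,0,0,0,0.45],
    [0,0,0,0,0,0,0.45],
    [0,0,0,0,0,0,0.45],
  ],
)

```text
time_s: 39.23
ee_pos: [0.3752, -0.3038, 0.2152]
tcp_rot: [0.985, -0.015, -0.002, 0.174]
force: [-0.0, 0.4, -0.7]
gripper_width: 0.453
finger_force: 0.0
```

```bash
python3 b.py
python3 - <<'E'
from h import *
g=grab_frame("top");im=g["color"];hsv=cv2.cvtColor(im,cv2.COLOR_BGR2HSV);red=((hsv[...,0]<6)|(hsv[...,0]>172))&(hsv[...,1]>150)&(hsv[...,2]>40)
u=proj(g,[.6218,-.3632,.085]);r=blob(g,red,*u,24,.085,True);print("rim",u,r)
f=grab_frame("side");cv2.imwrite("pics/h.png",np.hstack([cv2.resize(f["color"][130:270,120:320],(400,280)),cv2.resize(im[90:230,230:430],(400,280))]))
cv2.imwrite("pics/i.png",np.hstack([cv2.resize(f["color"][110:290,120:300],(400,400)),cv2.resize(im[90:230,80:240],(400,400))])[:,:])
a=cv2.imread("pics/h.png");b=cv2.imread("pics/i.png")[:320];cv2.imwrite("pics/j.png",np.vstack([a,b]))
E
```

```text
[ 96.1 165.7] 98 [0.5704 0.3782 0.105 ]
[121.2 164.9] 95 [0.5727 0.3041 0.105 ]
[ 97.4 190.3] 91 [0.498  0.3734 0.105 ]
[122.  189.5] 92 [0.5003 0.3009 0.105 ]
[ 78.  316.2] 63 [0.1302 0.4262 0.105 ]
[ 0.3766 -0.3042  0.2151]
rim [347.15079492 149.05771358] (array([ 0.61764318, -0.35729625,  0.085     ]), (345.1657334826428, 150.45296752519596), array([328, 134,  35,  34, 906], dtype=int32), 893.0)
```

View pics/j.png

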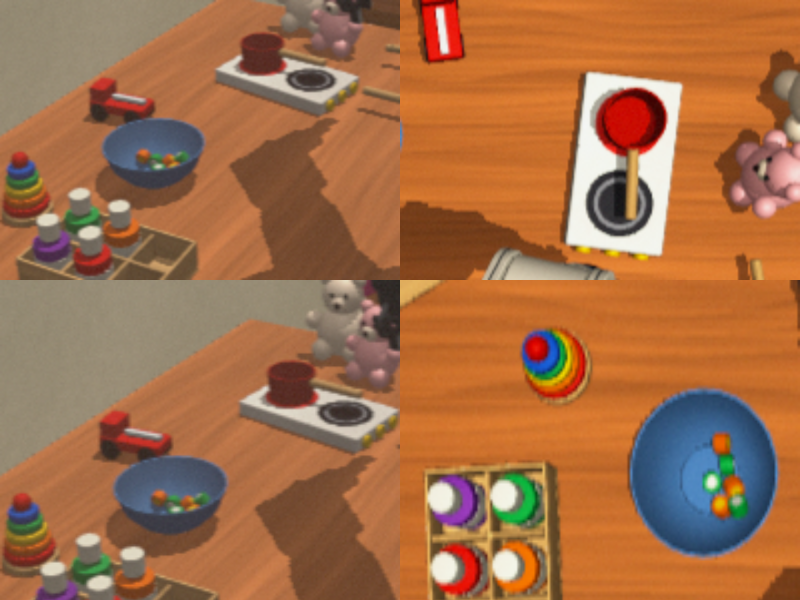

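The pan stands upright and centred on the red burner, with its rim at about (631,120). All six slices are in the bowl, four bottles stand in the crate, and the truck and tower are in place.

```bash
python3 -c "
from workcell import *
print(job_done())"
```

```text
the job is handed in; nothing more can be done
None
```

The job is handed in: all six slices are in the bowl, the empty pan is upright within about 5 mm of the red burner's centre, and all four bottles present are in the crate, with the truck and tower left alone; no verdict was returned.

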